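# Flip the drying-board tag of the freshly printed plaque

### The arm

A 6-joint arm with a two-finger parallel gripper is mounted at the origin on the work surface. World frame = base frame: x ahead of the robot, y to its left, z up, the work surface at z = 0. Lengths are in m, angles in degrees, forces in N, time in s.
With the tool pointing down it reaches from about 0.375 to 0.9 m from the base axis. Payload 3.1 kg.
Tool frame: the origin (TCP) lies between the finger pads; the fingertips stand 22 mm ahead of it and the grasp point (between the pads) lies 3 mm ahead of it; z points along the fingers, y is the line along which they close (so a half turn about z gives the same grasp; the last joint's range is limited). The gripper opens to 87 mm and grips with 3 to 60 N. Pads are 19 mm wide; open, the fingers measure 117 mm over their backs; the gripper's body (75 mm by 190 mm) begins 51 mm behind the grasp point.
Start: joints at [55.491, 30.224, 82.088, -0, 67.689, -10.227], TCP at [0.257, 0.57, 0.245] pointing down, gripper open.
Joint ranges: [-176.69, 176.69], [-43.24, 126.21], [12.49, 139.97], [-82, 262], [0, 151.66], [-163.58, 163.58]. Speed limits (degrees/s): [159.86, 159.86, 180, 180, 180, 180].

### API

Orientations are given as a 3x3 rotation matrix whose columns are the frame's x, y, z axes.
In Python, from rig import bot, capture, search_frame, outline_of, spot_point gives the robot as it stands.
- The arm moves only by the tool jog_arm, never from a script. Its argument "rows" is text: rows parted by semicolons, each of 7 numbers parted by spaces: the opening, from 0 (shut) to 1 (fully open), then the shift along the tool's x, y, z as a fraction of full scale, then the turn, a rotation vector about the tool's x, y, z as a fraction of full scale. A call has 1 to 20 rows; each row is the pose to reach, as a shift and turn from the pose commanded when the call began, along the tool's axes at that moment; what a row does not reach only later rows make up. Full scale, the value 1, is 0.5 m for a shift and pi/4 rad for a turn. A row lasts 1/12 s, in which the tool goes at most 41.7 mm and 7.16 degrees, less where a joint would pass 70% of its speed; a pose out of reach is approached as far as the arm can. A call with a number of a shift or a turn outside -1 to 1 is refused whole. A call with a gripper value outside its range is refused whole. The fingers move at their own pace and stop on an object; the grip force is fixed at half the most. Time passes only in rows, so rows that repeat a pose let the fingers close. It gives the time, the measured TCP pose, the force, the opening and the grip force at its end, in the units of the state.
- bot.read_state(): the state, without advancing time (a new reading comes with each control period).
- capture(name): name is "side" or "top" or "wrist"; returns a dict with "pixels" (384x512x3 uint8, red, green, blue), "fx", "fy", "cx", "cy" (pixels), "R" (3x3) and "t" (3): a world point X has camera coordinates R X + t; the wrist camera has in their place "mount" (4x4, takes a point from camera to tool coordinates, whose origin is the TCP and whose axes are the flange's). Camera axes: x right, y down, z forward; pixel columns grow to the right and rows downward; lengths in m; the calibration is good to about 2 mm. A picture is of the moment at which its call begins: read the wrist's pose just before it. There is no depth.
- bot.hand_in(): hands the job in; it is judged then, once.
Trained networks look in a picture, given as the dict that the camera call returned (one of the last four; its "shot" number tells which), for a name from the list of things; names that differ only in an ending like _2 or _b are one class to them, and where a whole thing is asked for, a point or a joint stands for the part that bears it (a point fixed in the world has none). Each returns a list of dicts, best first, with "conf" (0 to 1); they miss things now and then, are a little off and sometimes report something else, mostly with a low value. They report only what shows in the picture. A call takes as long as a camera call.
- search_frame(label, picture): "point" ([x, y, z] in m, in world coordinates, good to about 4 mm: the middle of the surface that is visible of it).
- outline_of(label, picture): "region" (384x512 bool, what is visible of it).
- spot_point(label, picture): "point" ([x, y, z] in m, in world coordinates, good to about 4 mm: a listed point, or the origin of a listed thing).
The state is a dict: "time_s": time; "joint_positions": joint angles; "qvel": joint speeds; "tau": joint torques, N m; "position": TCP position; "tcp_rot": TCP orientation; "force": force on the tool from outside, world axes, zero at the start; "moment": the same for the moment, N m; "opening": opening from 0.0 (shut) to 1.0 (fully open); "grasp_force": force on a finger pad.
Only numpy, scipy, OpenCV 4.12 (cv2) and the standard library are available. Lean on these libraries where they do the work, as an engineer would, in place of code of your own. Each camera call takes 0.05 s, during which the arm holds its last target. There are 200 camera calls.

### The job

A freshly printed square plaque lies in one of the drying board's two trays. With a fingertip, without pinching or gripping, gently push the hinged tag next to that tray all the way over its pivot, until it lies flat on the far side and shows its two-bars face. Leave the other tag, the plaque and the other loose things where they are, and finish clear of everything.

Things in the scene. Friction and masses are not known exactly. Their poses are not given: they have to be found in the camera images.
- board: fixed plywood drying board, 260 (x) by 560 (y) by 18 mm, origin under its centre, on the table; x points away from the robot (yaw within 0.25 rad). Tags pivot at y = +85 (left) and -85 mm (right). A flat tag lies on a wooden block 44 mm wide that reaches 45 mm either side of the pivot, top 80 mm up; its outer half and bar overhang it, with 60 mm of room beneath
- tag_left (a joint): hinge angle of the left tag (+y half of the board): 0 = flat on the robot's side of its pivot, disc face up; pi/2 = upright; pi = flat on the far side, two-bars face up. Soft stops at 0 and pi. Stiff hinge (about 0.06 N m friction): the tag stays at any angle where it is left and does not fall by itself. Starts between 0 and 0.3.
- tag_left_hinge (a point): point on the left tag's pivot axis at mid-width, fixed to the board at board x = 0, 85 mm above the table; axis along the board's y, orientation as the board's. Steel bearing cheeks (24 mm long, 10 mm thick) stand beside the paddle at the pivot, up to 98 mm above the table, centred 45 mm either side
- tag_left_bar (a point): middle of the left tag's round finger bar, on its axis: 12 mm diameter, 90 mm long, parallel to the pivot, 90 mm from it, along the free edge of the paddle. The paddle is plywood, 76 mm wide, 8 mm thick, about 70 g with the bar, its mid-plane through pivot and bar; a raised disc on one face, two raised bars on the other
- tray_left (a point): centre of the floor of the left tray, an open tray 140 mm square outside with 5 mm walls, its floor 23 mm and its rim 38 mm above the table; it lies beside the left tag, outboard of it, and belongs to it
- tag_right (a joint): hinge angle of the right tag (-y half of the board): 0 = flat on the robot's side of its pivot, disc face up; pi/2 = upright; pi = flat on the far side, two-bars face up. Soft stops at 0 and pi. Stiff hinge (about 0.06 N m friction): the tag stays at any angle where it is left and does not fall by itself. Starts between 0 and 0.3.
- tag_right_hinge (a point): point on the right tag's pivot axis at mid-width, fixed to the board at board x = 0, 85 mm above the table; axis along the board's y, orientation as the board's. Steel bearing cheeks (24 mm long, 10 mm thick) stand beside the paddle at the pivot, up to 98 mm above the table, centred 45 mm either side
- tag_right_bar (a point): middle of the right tag's round finger bar, on its axis: 12 mm diameter, 90 mm long, parallel to the pivot, 90 mm from it, along the free edge of the paddle. The paddle is plywood, 76 mm wide, 8 mm thick, about 70 g with the bar, its mid-plane through pivot and bar; a raised disc on one face, two raised bars on the other
- tray_right (a point): centre of the floor of the right tray, an open tray 140 mm square outside with 5 mm walls, its floor 23 mm and its rim 38 mm above the table; it lies beside the right tag, outboard of it, and belongs to it
- plaque: loose square wooden plaque with a printed dark ring on top, 90 by 90 by 12 mm, origin at the centre of its underside; lies in one of the two trays (floor 23 mm above the table)
- squeegee: loose wooden squeegee with a rubber blade, 100 mm long (its y), 63 mm wide, 26 mm high, lying in the other tray; origin at the underside of its wooden part's centre
- ink_jar: loose closed ink jar, 56 mm diameter, 75 mm high, standing on the board's robot-side left corner; origin at the centre of its underside
- rinse_cup: loose empty plastic cup, 60 mm across, 80 mm high, standing on the board's robot-side right corner; origin at the centre of its underside

How it is judged (in metres and radians):
At the end, for the whole second after the job is handed in: The tag next to the plaque's tray lies flat on the far side, within about 7 degrees (joint above 3.02 rad), at rest; the other tag's bar is within 20 mm of its start; plaque, squeegee, jar and cup lie or stand at rest within 20 mm of their starts (((y of plaque in the frame of board above 0 m and value of joint tag_left above 3.02 rad and velocity of joint tag_left between -0.05 and 0.05 rad/s and distance of tag_right_bar from where it was at the start of the episode below 0.02 m) or (y of plaque in the frame of board below 0 m and value of joint tag_right above 3.02 rad and velocity of joint tag_right between -0.05 and 0.05 rad/s and distance of tag_left_bar from where it was at the start of the episode below 0.02 m)) and distance of each of plaque, squeegee, ink_jar, rinse_cup from where it was at the start of the episode below 0.02 m and angle between each of plaque, squeegee, ink_jar, rinse_cup's own z axis and vertical below 0.15 rad and linear speed of each of plaque, squeegee, ink_jar, rinse_cup below 0.03 m/s); the robot touches nothing.
It fails at once if the tag of the other tray is moved (its bar by more than 20 mm) ((y of plaque in the frame of board above 0 m and distance of tag_right_bar from where it was at the start of the episode above 0.02 m) or (y of plaque in the frame of board below 0 m and distance of tag_left_bar from where it was at the start of the episode above 0.02 m)).
It fails at once if plaque, squeegee, jar or cup is pushed, lifted or carried more than 20 mm (distance of any of plaque, squeegee, ink_jar, rinse_cup from where it was at the start of the episode above 0.02 m).
It fails at once if the fingers pinch or press anything with more than 35 N (contact force between the fingers and anything else above 35 N).
It also fails if it takes over 48 s, if anything falls off the work surface, if the arm or the gripper's body presses on something with over 40 N, if the wrist force passes 120 N, or if a joint passes its speed limit or range.

## Working session

There is one attempt and no reset: what is moved stays moved. The work goes in short steps, Python scripts to look and compute and a tool call to move; the robot and the scene stay as the last step left them, time stands still between calls to the robot, and variables do not carry over. Pictures are saved under pics/ and viewed, at most 10 in all, crops included, and the job is handed in when it is done.

Besides the shell and the picture viewer there is one more tool, called as name(argument=value, ...) on one line, values as JSON. jog_arm: Moves the arm, as the interface text tells. Its arguments: {"type":"object","properties":{"rows":{"type":"string"}},"required":["rows"]}

```bash
mkdir -p pics
cat > m.py <<'E'
import numpy as np,cv2
from rig import bot,capture,search_frame,outline_of,spot_point
def shot(n,f):
    c=capture(n); cv2.imwrite('pics/'+f,np.ascontiguousarray(c['pixels'][:,:,::-1])); return c
E
python3 - <<'E'
from m import *
s=bot.read_state();print(s['time_s'],s['position'],s['tcp_rot'])
for cam in ('top','side'):
    c=shot(cam,cam+'1.png')
    for l in ['board','tag_left_hinge','tag_right_hinge','tag_left_bar','tag_right_bar','tray_left','tray_right','plaque','squeegee','ink_jar','rinse_cup']:
        r=spot_point(l,c)
        print(cam,l,[(np.round(a['point'],3).tolist(),round(a['conf'],2)) for a in r[:2]])
print(bot.read_state()['time_s'])
a=cv2.imread('pics/top1.png');b=cv2.imread('pics/side1.png')
cv2.imwrite('pics/both.png',cv2.resize(np.hstack([a,b]),(800,300)))
E
```

```text
0.0 [0.25660647 0.56912885 0.24356774] [[-9.11535975e-01  4.11218569e-01 -1.20610408e-03]
 [ 4.11220187e-01  9.11534234e-01 -1.81585611e-03]
 [ 3.52691402e-04 -2.15119252e-03 -9.99997624e-01]]
top board [([0.604, 0.068, 0.0], 0.96)]
top tag_left_hinge [([0.607, 0.152, 0.082], 0.66)]
top tag_right_hinge [([0.602, -0.014, 0.086], 0.96)]
top tag_left_bar []
top tag_right_bar [([0.515, -0.014, 0.097], 0.9)]
top tray_left []
top tray_right [([0.636, -0.144, 0.026], 0.96)]
top plaque [([0.651, 0.265, 0.019], 0.96)]
top squeegee [([0.628, -0.134, 0.026], 0.95)]
top ink_jar [([0.539, 0.279, 0.021], 0.7)]
top rinse_cup [([0.508, -0.166, 0.02], 0.75), ([0.514, -0.014, 0.092], 0.62)]
side board [([0.607, 0.067, 0.001], 0.58)]
side tag_left_hinge [([0.613, 0.149, 0.086], 0.7)]
side tag_right_hinge [([0.605, -0.02, 0.084], 0.68), ([0.629, -0.136, 0.021], 0.65)]
side tag_left_bar [([0.521, 0.155, 0.101], 0.92), ([0.51, -0.165, 0.019], 0.67)]
side tag_right_bar [([0.513, -0.011, 0.101], 0.95)]
side tray_left [([0.654, 0.271, 0.025], 0.9), ([0.63, -0.132, 0.022], 0.39)]
side tray_right [([0.64, -0.136, 0.02], 0.65), ([0.608, 0.069, 0.002], 0.22)]
side plaque [([0.646, 0.266, 0.022], 0.56), ([0.511, -0.166, 0.018], 0.53)]
side squeegee [([0.629, -0.134, 0.021], 0.97), ([0.608, 0.071, 0.001], 0.69)]
side ink_jar [([0.54, 0.278, 0.02], 0.95)]
side rinse_cup [([0.51, -0.164, 0.021], 0.77), ([0.537, 0.275, 0.017], 0.73)]
1.2
```

View pics/top1.png

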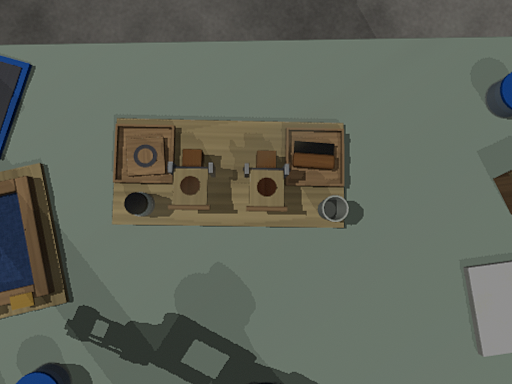

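View pics/side1.png

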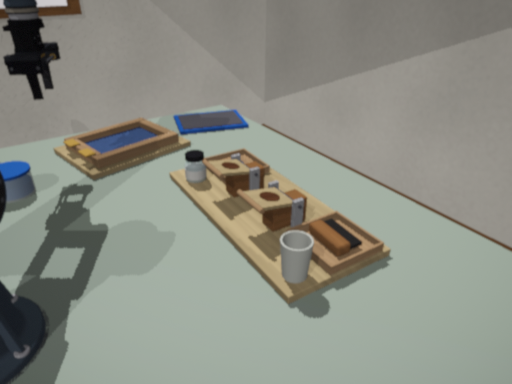

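The left tray holds the plaque: its ring is at about (145,155) in the top image, which is the +y side. So the left tag (paddle at about (190,187)) is the one to turn. The squeegee is in the right tray, the jar at (138,203) and the cup at (335,208). The network points agree with the stated geometry (hinge 85 mm up, bar 90 mm from it, yaw about -0.035).

```bash
cat > plan.py <<'E'
from m import *
from scipy.spatial.transform import Rotation as Ro
H=np.array([.609,.151,.085]); yaw=-.035; V=-.010   # hinge, board yaw, offset along the bar
bx=np.array([np.cos(yaw),np.sin(yaw),0]); by=np.array([-np.sin(yaw),np.cos(yaw),0]); bz=np.array([0,0,1.])
def pose(u,w,phi,v=V):   # TCP at u,w from hinge (board x, up); tool tilted phi deg forward
    f=np.radians(phi); z=np.sin(f)*bx-np.cos(f)*bz
    return H+u*bx+v*by+w*bz, np.c_[np.cross(by,z),by,z]
def side(th,phi,s=.012,gap=0,h=.010):   # bar against finger side, s behind tip
    t,f=np.radians(th),np.radians(phi); n=np.array([np.cos(f),np.sin(f)]); d=np.array([np.sin(f),-np.cos(f)])
    return (*( .09*np.array([-np.cos(t),np.sin(t)])-(.006+h+gap)*n+(s-.022)*d),phi)
def rows(ws,g=.05):
    S=bot.read_state(); p0,R0=np.array(S['position']),np.array(S['tcp_rot'])
    print('t',S['time_s'],'hinge-frame',np.round([(p0-H)@bx,(p0-H)@by,(p0-H)@bz],4),'tilt',np.round(np.degrees(np.arctan2(R0[:,2]@bx,-R0[2,2])),1),'F',np.round(S['force'],1))
    for w in ws:
        p,R=pose(*w)
        print(g,*np.round(np.r_[R0.T@(p-p0)/.5,Ro.from_matrix(R0.T@R).as_rotvec()/(np.pi/4)],3))
E
python3 - <<'E'
from plan import *
rows([(-.20,.12,20),(-.20,.12,40)])
print(np.round(capture('wrist')['mount'],3))
E
```

```text
t 1.2 hinge-frame [-0.3665  0.4061  0.1596] tilt -0.0 F [-0.1  0.5 -0.4]
0.05 -0.624 -0.644 0.079 -0.086 -0.439 -0.49
0.05 -0.624 -0.644 0.079 -0.173 -0.877 -0.475
[[-0.    -0.966 -0.259  0.07 ]
 [ 1.     0.    -0.    -0.001]
 [ 0.    -0.259  0.966 -0.14 ]
 [ 0.     0.     0.     1.   ]]
```

jog_arm(rows="0.05 -0.2 -0.21 0.03 -0.06 -0.29 -0.16; 0.05 -0.624 -0.644 0.079 -0.173 -0.877 -0.475; 0.05 -0.624 -0.644 0.079 -0.173 -0.877 -0.475; 0.05 -0.624 -0.644 0.079 -0.173 -0.877 -0.475; 0.05 -0.624 -0.644 0.079 -0.173 -0.877 -0.475; 0.05 -0.624 -0.644 0.079 -0.173 -0.877 -0.475; 0.05 -0.624 -0.644 0.079 -0.173 -0.877 -0.475; 0.05 -0.624 -0.644 0.079 -0.173 -0.877 -0.475; 0.05 -0.624 -0.644 0.079 -0.173 -0.877 -0.475; 0.05 -0.624 -0.644 0.079 -0.173 -0.877 -0.475; 0.05 -0.624 -0.644 0.079 -0.173 -0.877 -0.475; 0.05 -0.624 -0.644 0.079 -0.173 -0.877 -0.475; 0.05 -0.624 -0.644 0.079 -0.173 -0.877 -0.475; 0.05 -0.624 -0.644 0.079 -0.173 -0.877 -0.475; 0.05 -0.624 -0.644 0.079 -0.173 -0.877 -0.475; 0.05 -0.624 -0.644 0.079 -0.173 -0.877 -0.475; 0.05 -0.624 -0.644 0.079 -0.173 -0.877 -0.475; 0.05 -0.624 -0.644 0.079 -0.173 -0.877 -0.475; 0.05 -0.624 -0.644 0.079 -0.173 -0.877 -0.475")

```text
time_s: 2.83
position: [0.4159, 0.1548, 0.2435]
tcp_rot: [[-0.796, 0.036, 0.604], [0.026, 0.999, -0.025], [-0.605, -0.004, -0.796]]
force: [0.0, -0.0, -0.4]
opening: 0.049
grasp_force: 0.0
```

Run:
```python
from plan import *
print('side10',side(10,40))
rows([side(6,40,gap=.04),side(4,40,gap=.015)])
c=shot('side','s2.png'); a=cv2.imread('pics/s2.png')[60:300,60:380]; cv2.imwrite('pics/s2c.png',cv2.resize(a,None,fx=2,fy=2))
for l in('tag_left_bar','tag_right_bar','tag_left_hinge'):
    for cam in('top','side'):
        print(l,cam,[(np.round(r['point'],3),r['conf']) for r in spot_point(l,capture(cam))[:1]])
```

```text
side10 (np.float64(-0.10731728495786776), np.float64(0.013004178666228881), 40)
t 2.8333 hinge-frame [-0.1931 -0.003   0.1585] tilt 37.2 F [ 0.  -0.  -0.4]
0.05 0.128 -0.012 0.348 -0.005 -0.062 0.002
0.05 0.083 -0.013 0.351 -0.005 -0.062 0.002
tag_left_bar top [(array([0.523, 0.151, 0.101]), 0.64)]
tag_left_bar side [(array([ 0.511, -0.166,  0.018]), 0.73)]
tag_right_bar top [(array([ 0.514, -0.014,  0.096]), 0.81)]
tag_right_bar side [(array([ 0.515, -0.011,  0.1  ]), 0.84)]
tag_left_hinge top [(array([0.608, 0.151, 0.082]), 0.83)]
tag_left_hinge side [(array([0.611, 0.148, 0.088]), 0.89)]
```

View pics/s2c.png

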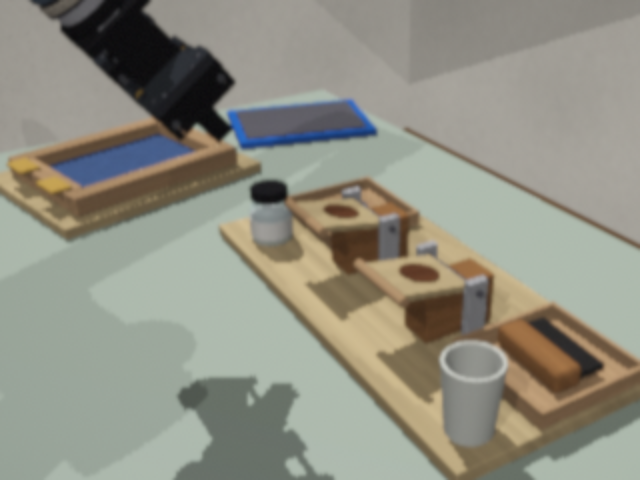

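The gripper is clear of everything and near the pre-pose, with its tip at about (230,130) in the crop. The left tag is tilted slightly, robot side up. Next I bring the finger in front of and below the bar.

jog_arm(rows="0.05 0.06 -0.006 0.17 0 -0.03 0; 0.05 0.128 -0.012 0.348 -0.005 -0.062 0; 0.05 0.128 -0.012 0.348 -0.005 -0.062 0; 0.05 0.128 -0.012 0.348 -0.005 -0.062 0; 0.05 0.128 -0.012 0.348 -0.005 -0.062 0; 0.05 0.128 -0.012 0.348 -0.005 -0.062 0; 0.05 0.128 -0.012 0.348 -0.005 -0.062 0; 0.05 0.128 -0.012 0.348 -0.005 -0.062 0; 0.05 0.128 -0.012 0.348 -0.005 -0.062 0; 0.05 0.128 -0.012 0.348 -0.005 -0.062 0")

```text
time_s: 4.32
position: [0.5157, 0.1754, 0.2048]
tcp_rot: [[-0.803, 0.041, 0.595], [0.028, 0.999, -0.032], [-0.596, -0.009, -0.803]]
force: [-0.2, 1.2, -0.4]
opening: 0.05
grasp_force: 0.0
```

Run:
```python
from plan import *
print('target',side(6,40,gap=.04),np.round(bot.read_state()['joint_positions'],1))
rows([side(4,40,gap=.015)]+[side(t,f) for t,f in((10,40),(20,38),(30,36),(40,32),(50,28),(60,24),(70,18))])
c=shot('side','s3.png'); a=cv2.imread('pics/s3.png')[60:300,60:380]; cv2.imwrite('pics/s3c.png',cv2.resize(a,None,fx=2,fy=2))
```

```text
target (np.float64(-0.13883333549467275), np.float64(-0.01892810001716761), 40) [ 11.6  23.3 119.8 -81.9   8.7   2.8]
t 4.3167 hinge-frame [-0.0941  0.0211  0.1198] tilt 36.6 F [-0.2  1.2 -0.4]
0.05 0.191 -0.06 0.172 -0.014 -0.076 0.0
0.05 0.148 -0.061 0.156 -0.014 -0.076 0.0
0.05 0.123 -0.061 0.136 -0.014 -0.032 0.0
0.05 0.095 -0.061 0.12 -0.014 0.013 -0.0
0.05 0.064 -0.061 0.108 -0.014 0.102 -0.001
0.05 0.031 -0.061 0.101 -0.014 0.191 -0.001
0.05 -0.002 -0.061 0.1 -0.014 0.279 -0.002
0.05 -0.036 -0.061 0.104 -0.014 0.413 -0.002
```

View pics/s3c.png

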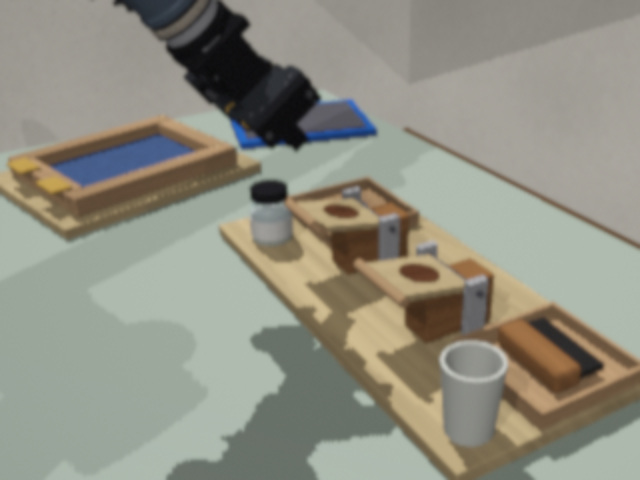

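Tilting 40° puts the wrist near its singularity (j5 about 9°, j4 at its limit). The tip at about (300,140) is still well clear above the board. I'll back off and use a smaller tilt, about 18°.

Run:
```python
from plan import *
rows([(-.12,.12,18),(-.15,.12,10)])
```

```text
t 4.3667 hinge-frame [-0.0936  0.0213  0.1199] tilt 36.6 F [-0.1 -0.2  0.4]
0.05 0.042 -0.063 -0.031 -0.013 0.413 -0.002
0.05 0.09 -0.063 -0.067 -0.013 0.591 -0.003
```

jog_arm(rows="0.05 0.02 -0.02 -0.02 0 0.15 0; 0.05 0.04 -0.04 -0.03 0 0.3 0; 0.05 0.06 -0.063 -0.05 -0.013 0.45 0; 0.05 0.09 -0.063 -0.067 -0.013 0.591 0; 0.05 0.09 -0.063 -0.067 -0.013 0.591 0; 0.05 0.09 -0.063 -0.067 -0.013 0.591 0; 0.05 0.09 -0.063 -0.067 -0.013 0.591 0; 0.05 0.09 -0.063 -0.067 -0.013 0.591 0; 0.05 0.09 -0.063 -0.067 -0.013 0.591 0; 0.05 0.09 -0.063 -0.067 -0.013 0.591 0")

```text
time_s: 5.2
position: [0.4605, 0.1458, 0.2064]
tcp_rot: [[-0.983, 0.039, 0.177], [0.039, 0.999, -0.005], [-0.177, 0.002, -0.984]]
force: [-0.0, -0.2, 0.1]
opening: 0.049
grasp_force: 0.0
```

Run:
```python
from plan import *
print(np.round(bot.read_state()['joint_positions'],1))
rows([(-.15,.08,15),(-.15,.01,15),(-.14,.01,18)])
```

```text
[  5.   19.8 110.9  -1.9  39.2 -81.4]
t 5.2 hinge-frame [-0.1482 -0.0104  0.1214] tilt 10.2 F [-0.  -0.2  0.1]
0.05 0.018 0.001 0.081 0.001 -0.107 -0.005
0.05 0.043 0.0 0.219 0.001 -0.107 -0.005
0.05 0.023 0.0 0.222 0.001 -0.174 -0.005
```

jog_arm(rows="0.05 0.018 0 0.08 0 -0.1 0; 0.05 0.023 0 0.15 0 -0.174 -0.005; 0.05 0.023 0 0.222 0 -0.174 -0.005; 0.05 0.023 0 0.222 0 -0.174 -0.005; 0.05 0.023 0 0.222 0 -0.174 -0.005; 0.05 0.023 0 0.222 0 -0.174 -0.005")

```text
time_s: 5.7
position: [0.4651, 0.1462, 0.0934]
tcp_rot: [[-0.952, 0.033, 0.304], [0.031, 0.999, -0.01], [-0.304, -0.0, -0.953]]
force: [0.3, 0.4, 0.2]
opening: 0.049
grasp_force: 0.0
```

Run:
```python
from plan import *
print(np.round(bot.read_state()['joint_positions'],1))
rows([(-.14,.01,25),side(9,25,gap=.012)]+[side(t,f) for t,f in((10,25),(15,25),(20,25),(25,25),(30,25),(35,25),(40,25),(45,25),(50,24),(55,24),(60,22),(65,20),(70,18))])
```

```text
[  5.7  33.3 120.7 -15.4   8.7 -67.5]
t 5.7 hinge-frame [-0.1436 -0.0099  0.0084] tilt 17.7 F [0.3 0.4 0.2]
0.05 -0.008 -0.0 -0.001 0.0 -0.162 0.002
0.05 -0.05 -0.0 0.01 0.0 -0.162 0.002
0.05 -0.075 -0.0 0.004 0.0 -0.162 0.002
0.05 -0.083 -0.0 -0.01 0.0 -0.162 0.002
0.05 -0.092 -0.0 -0.022 0.0 -0.162 0.002
0.05 -0.102 -0.0 -0.034 0.0 -0.162 0.002
0.05 -0.113 -0.001 -0.046 0.0 -0.162 0.002
0.05 -0.125 -0.001 -0.056 0.0 -0.162 0.002
0.05 -0.138 -0.001 -0.065 0.0 -0.162 0.002
0.05 -0.152 -0.001 -0.072 0.0 -0.162 0.002
0.05 -0.166 -0.001 -0.079 0.0 -0.14 0.002
0.05 -0.181 -0.001 -0.085 0.0 -0.14 0.002
0.05 -0.197 -0.001 -0.09 0.0 -0.095 0.002
0.05 -0.213 -0.001 -0.094 0.0 -0.051 0.002
0.05 -0.229 -0.001 -0.096 0.0 -0.006 0.002
```

Run:
```python
from plan import *
rows([side(9,16,gap=.012)]+[side(t,16) for t in range(10,71,5)])
```

```text
t 5.7 hinge-frame [-0.1436 -0.0099  0.0084] tilt 17.7 F [0.3 0.4 0.2]
0.05 -0.052 -0.0 0.001 0.0 0.038 0.002
0.05 -0.078 -0.0 -0.001 0.0 0.038 0.002
0.05 -0.086 -0.0 -0.015 0.0 0.038 0.002
0.05 -0.095 -0.0 -0.028 0.0 0.038 0.002
0.05 -0.105 -0.0 -0.04 0.0 0.038 0.002
0.05 -0.116 -0.001 -0.051 0.0 0.038 0.002
0.05 -0.128 -0.001 -0.061 0.0 0.038 0.002
0.05 -0.141 -0.001 -0.07 0.0 0.038 0.002
0.05 -0.155 -0.001 -0.077 0.0 0.038 0.002
0.05 -0.169 -0.001 -0.084 0.0 0.038 0.002
0.05 -0.184 -0.001 -0.089 0.0 0.038 0.002
0.05 -0.199 -0.001 -0.093 0.0 0.038 0.002
0.05 -0.214 -0.001 -0.096 0.0 0.038 0.002
0.05 -0.23 -0.001 -0.097 0.0 0.038 0.002
```

jog_arm(rows="0.05 -0.03 0 0.001 0 0.038 0; 0.05 -0.055 0 0.001 0 0.038 0; 0.05 -0.07 0 0 0 0.038 0; 0.05 -0.08 0 -0.001 0 0.038 0; 0.05 -0.086 0 -0.008 0 0.038 0; 0.05 -0.09 0 -0.015 0 0.038 0; 0.05 -0.095 0 -0.022 0 0.038 0; 0.05 -0.1 0 -0.028 0 0.038 0; 0.05 -0.1 0 -0.028 0 0.038 0; 0.05 -0.1 0 -0.028 0 0.038 0")

```text
time_s: 6.53
position: [0.5061, 0.1447, 0.1234]
tcp_rot: [[-0.961, 0.033, 0.273], [0.032, 0.999, -0.01], [-0.273, -0.001, -0.962]]
force: [-5.9, 1.2, 2.6]
opening: 0.05
grasp_force: 2.8
```

Run:
```python
from plan import *
print(np.round(bot.read_state()['joint_positions'],1))
rows([side(t,16) for t in range(20,71,5)])
c=shot('side','s4.png'); a=cv2.imread('pics/s4.png')[100:260,160:360]; cv2.imwrite('pics/s4c.png',cv2.resize(a,None,fx=3.5,fy=3.5))
```

```text
[  4.8  30.7 113.1  -5.3  20.5 -78.5]
t 6.5333 hinge-frame [-0.1026 -0.0099  0.0384] tilt 15.9 F [-5.9  1.2  2.6]
0.05 0.001 -0.0 0.005 -0.0 -0.003 0.002
0.05 -0.008 -0.0 -0.008 -0.0 -0.003 0.002
0.05 -0.019 -0.0 -0.019 -0.0 -0.003 0.002
0.05 -0.031 -0.0 -0.03 -0.0 -0.003 0.002
0.05 -0.043 -0.0 -0.039 -0.0 -0.003 0.002
0.05 -0.057 -0.0 -0.047 -0.0 -0.003 0.002
0.05 -0.071 -0.0 -0.054 -0.0 -0.003 0.002
0.05 -0.085 -0.0 -0.06 -0.0 -0.003 0.002
0.05 -0.1 -0.0 -0.065 -0.0 -0.003 0.002
0.05 -0.116 -0.0 -0.068 -0.0 -0.003 0.002
0.05 -0.131 -0.0 -0.07 -0.0 -0.003 0.002
```

View pics/s4c.png

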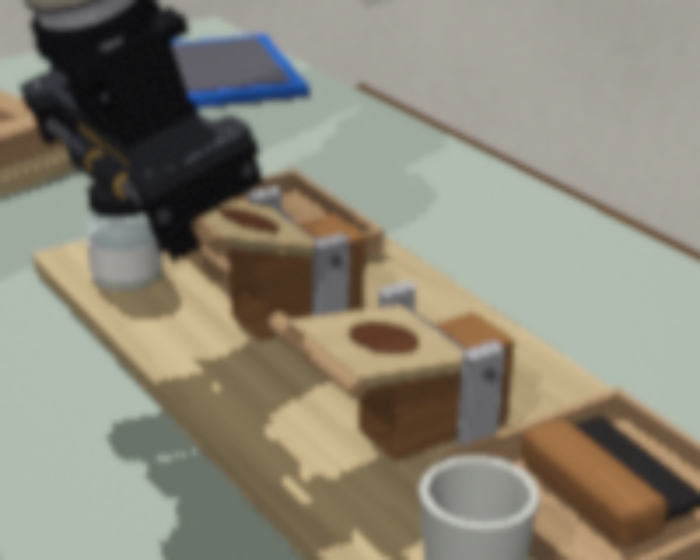

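The fingertip at about (180,240) is against the left bar, and that paddle is rising ahead of it. The right tag and the jar are untouched, and the force is 6 N. I continue along the arc.

jog_arm(rows="0.05 -0.005 0 -0.004 0 0 0; 0.05 -0.012 0 -0.01 0 0 0; 0.05 -0.022 0 -0.019 0 0 0; 0.05 -0.034 0 -0.028 0 0 0; 0.05 -0.046 0 -0.037 0 0 0; 0.05 -0.06 0 -0.045 0 0 0; 0.05 -0.074 0 -0.052 0 0 0; 0.05 -0.088 0 -0.058 0 0 0; 0.05 -0.103 0 -0.063 0 0 0; 0.05 -0.118 0 -0.066 0 0 0; 0.05 -0.133 0 -0.068 0 0 0; 0.05 -0.133 0 -0.068 0 0 0")

```text
time_s: 7.58
position: [0.5672, 0.1426, 0.1752]
tcp_rot: [[-0.959, 0.034, 0.283], [0.033, 0.999, -0.009], [-0.283, 0.0, -0.959]]
force: [0.5, -0.2, 0.5]
opening: 0.051
grasp_force: 0.0
```

Run:
```python
from plan import *
print(np.round(bot.read_state()['joint_positions'],1))
rows([side(t,f,s=s) for t,f,s in((70,16,.012),(80,12,.012),(90,8,.012),(100,4,.012),(110,0,.01),(120,0,.008),(130,0,.006),(135,0,.004))])
c=shot('side','s5.png'); a=cv2.imread('pics/s5.png')[100:260,160:360]; cv2.imwrite('pics/s5c.png',cv2.resize(a,None,fx=3.5,fy=3.5))
```

```text
[  4.   28.2 103.3  -3.1  32.2 -81.7]
t 7.5833 hinge-frame [-0.0415 -0.0099  0.0902] tilt 16.4 F [ 0.5 -0.2  0.5]
0.05 0.014 -0.0 -0.003 0.001 0.009 0.001
0.05 -0.018 -0.0 -0.005 0.001 0.098 0.001
0.05 -0.051 -0.0 -0.001 0.001 0.187 0.001
0.05 -0.082 -0.0 0.009 0.001 0.276 0.001
0.05 -0.112 -0.0 0.02 0.001 0.365 0.001
0.05 -0.136 -0.0 0.037 0.001 0.365 0.001
0.05 -0.157 -0.0 0.057 0.001 0.365 0.001
0.05 -0.166 -0.0 0.067 0.001 0.365 0.001
```

View pics/s5c.png

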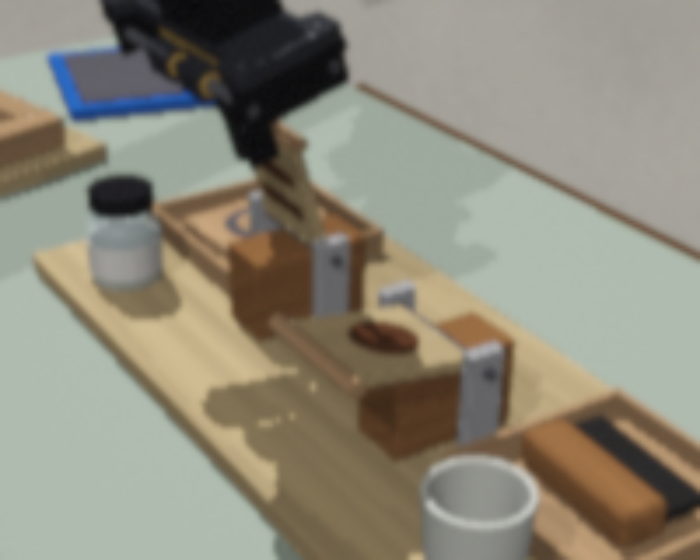

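The left tag is nearly upright, its bar at about (285,140) against the finger and the two-bars face turned to the robot. I push it past vertical.

jog_arm(rows="0.05 -0.005 0 -0.004 0 0.04 0; 0.05 -0.022 0 -0.005 0 0.098 0; 0.05 -0.038 0 -0.004 0 0.14 0; 0.05 -0.053 0 -0.001 0 0.187 0; 0.05 -0.069 0 0.004 0 0.23 0; 0.05 -0.084 0 0.009 0 0.276 0; 0.05 -0.099 0 0.014 0 0.32 0; 0.05 -0.112 0 0.02 0 0.365 0; 0.05 -0.125 0 0.028 0 0.365 0; 0.05 -0.136 0 0.037 0 0.365 0; 0.05 -0.148 0 0.047 0 0.365 0; 0.05 -0.157 0 0.057 0 0.365 0; 0.05 -0.166 0 0.067 0 0.365 0; 0.05 -0.166 0 0.067 0 0.365 0")

```text
time_s: 8.8
position: [0.6536, 0.1397, 0.1638]
tcp_rot: [[-0.999, 0.034, -0.005], [0.034, 0.999, 0.0], [0.005, -0.0, -1.0]]
force: [-0.7, -0.1, -0.3]
opening: 0.051
grasp_force: 0.0
```

Run:
```python
from plan import *
# tip-down press: TCP 22 mm above tip, tip on top of bar (6 mm); centre of tip over the bar
def top(t,g=0): t=np.radians(t); return (-.09*np.cos(t),.09*np.sin(t)+.006+.022+g,0)
rows([(.03,.125,0),(.07,.125,0),top(140,.006)]+[top(t) for t in(140,150,160,170,175,180)])
c=shot('side','s6.png'); a=cv2.imread('pics/s6.png')[80:260,160:360]; cv2.imwrite('pics/s6c.png',cv2.resize(a,None,fx=3,fy=3))
for cam in('top','side'): print([(np.round(r['point'],3),r['conf']) for r in spot_point('tag_left_bar',capture(cam))[:2]])
```

```text
t 8.8 hinge-frame [ 0.045  -0.0098  0.0788] tilt -0.3 F [-0.7 -0.1 -0.3]
0.05 0.03 -0.0 -0.092 -0.0 -0.006 0.002
0.05 -0.05 -0.001 -0.093 -0.0 -0.006 0.002
0.05 -0.048 -0.001 -0.026 -0.0 -0.006 0.002
0.05 -0.048 -0.001 -0.014 -0.0 -0.006 0.002
0.05 -0.066 -0.001 0.011 -0.0 -0.006 0.002
0.05 -0.079 -0.001 0.04 -0.0 -0.006 0.002
0.05 -0.088 -0.001 0.07 -0.0 -0.006 0.002
0.05 -0.09 -0.001 0.086 -0.0 -0.006 0.002
0.05 -0.09 -0.001 0.101 -0.0 -0.006 0.002
[]
[(array([0.672, 0.15 , 0.143]), 0.91)]
```

View pics/s6c.png

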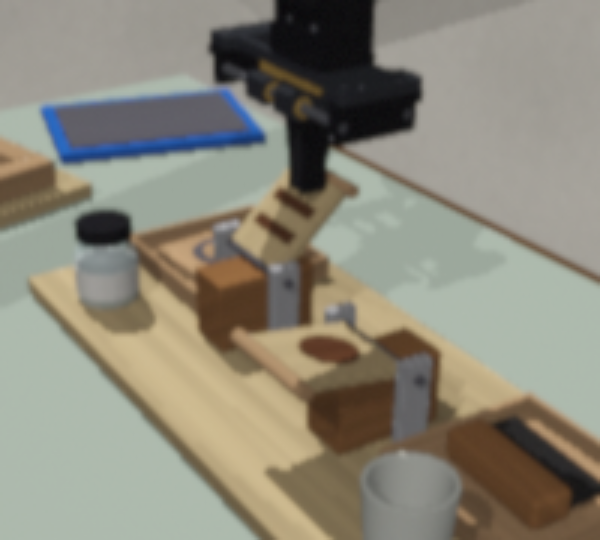

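The left tag leans over at about 137° (bar at about (345,187)) with its two-bars face up. I now lift, move over the bar and press it down with the fingertip.

jog_arm(rows="0.05 0.02 0 -0.04 0 0 0; 0.05 0.02 0 -0.09 0 0 0; 0.05 0 0 -0.09 0 0 0; 0.05 -0.05 0 -0.07 0 0 0; 0.05 -0.05 0 -0.035 0 0 0; 0.05 -0.05 0 -0.02 0 0 0; 0.05 -0.055 0 -0.008 0 0 0; 0.05 -0.062 0 0.004 0 0 0; 0.05 -0.068 0 0.015 0 0 0; 0.05 -0.074 0 0.027 0 0 0; 0.05 -0.079 0 0.04 0 0 0; 0.05 -0.083 0 0.052 0 0 0; 0.05 -0.087 0 0.064 0 0 0; 0.05 -0.089 0 0.075 0 0 0; 0.05 -0.09 0 0.084 0 0 0; 0.05 -0.09 0 0.091 0 0 0; 0.05 -0.09 0 0.091 0 0 0")

```text
time_s: 10.47
position: [0.6968, 0.1382, 0.1178]
tcp_rot: [[-0.999, 0.034, -0.008], [0.034, 0.999, 0.0], [0.008, -0.0, -1.0]]
force: [-0.5, 0.1, 0.1]
opening: 0.052
grasp_force: 0.0
```

Run:
```python
from plan import *
rows([(.09,.028,0)])
for cam in('top','side'): print([(np.round(r['point'],3),r['conf']) for r in spot_point('tag_left_bar',capture(cam))[:2]])
```

```text
t 10.4667 hinge-frame [ 0.0882 -0.0097  0.0328] tilt -0.4 F [-0.5  0.1  0.1]
0.05 -0.004 -0.001 0.01 -0.0 -0.01 0.002
[]
[(array([0.7  , 0.149, 0.085]), 0.77)]
```

jog_arm(rows="0.05 -0.002 0 0.004 0 0 0; 0.05 -0.002 0 0.007 0 0 0; 0.05 -0.002 0 0.01 0 0 0; 0.05 -0.002 0 0.01 0 0 0")

```text
time_s: 11.0
position: [0.6986, 0.1382, 0.1138]
tcp_rot: [[-0.999, 0.034, -0.005], [0.034, 0.999, 0.0], [0.005, -0.0, -1.0]]
force: [0.4, -0.2, -0.4]
opening: 0.05
grasp_force: 0.1
```

jog_arm(rows="0.05 0 0 0.002 0 0 0; 0.05 0 0 0.004 0 0 0; 0.05 0 0 0.004 0 0 0")

```text
time_s: 11.25
position: [0.6987, 0.1382, 0.1132]
tcp_rot: [[-0.999, 0.034, -0.005], [0.034, 0.999, 0.0], [0.005, -0.0, -1.0]]
force: [-2.1, -0.5, 4.8]
opening: 0.052
grasp_force: 2.2
```

The tip is at z = 0.091, exactly the top of a flat bar, and the force is rising against the stop. I retreat.

jog_arm(rows="0.05 0 0 -0.02 0 0 0; 0.05 0 0 -0.08 0 0 0; 0.05 0 0 -0.16 0 0 0; 0.05 0 0 -0.24 0 0 0; 0.05 0.1 0 -0.3 0 0 0; 0.05 0.2 0 -0.3 0 0 0; 0.05 0.3 0 -0.3 0 0 0; 0.05 0.3 0 -0.3 0 0 0; 0.05 0.3 0 -0.3 0 0 0; 0.05 0.3 0 -0.3 0 0 0; 0.05 0.3 0 -0.3 0 0 0")

```text
time_s: 12.17
position: [0.5508, 0.1433, 0.2638]
tcp_rot: [[-0.999, 0.034, -0.002], [0.034, 0.999, 0.0], [0.002, 0.0, -1.0]]
force: [-0.2, -0.3, -0.4]
opening: 0.051
grasp_force: 0.0
```

Run:
```python
from plan import *
S=bot.read_state();print(np.round(S['qvel'],2),S['position'])
c=shot('side','s7.png'); a=cv2.imread('pics/s7.png')[100:300,150:400]; cv2.imwrite('pics/s7c.png',cv2.resize(a,None,fx=3,fy=3))
for l in('tag_left_bar','tag_right_bar','plaque','squeegee','ink_jar','rinse_cup'):print(l,[(np.round(r['point'],3),r['conf']) for r in spot_point(l,c)[:1]])
```

```text
[-0.34  1.41 -1.82  0.1   0.05  0.07] [0.55076267 0.1432629  0.26379275]
tag_left_bar [(array([0.7  , 0.145, 0.083]), 0.81)]
tag_right_bar [(array([ 0.513, -0.011,  0.1  ]), 0.93)]
plaque [(array([0.646, 0.266, 0.022]), 0.65)]
squeegee [(array([ 0.631, -0.132,  0.023]), 0.66)]
ink_jar [(array([0.532, 0.278, 0.018]), 0.88)]
rinse_cup [(array([ 0.509, -0.164,  0.02 ]), 0.85)]
```

View pics/s7c.png

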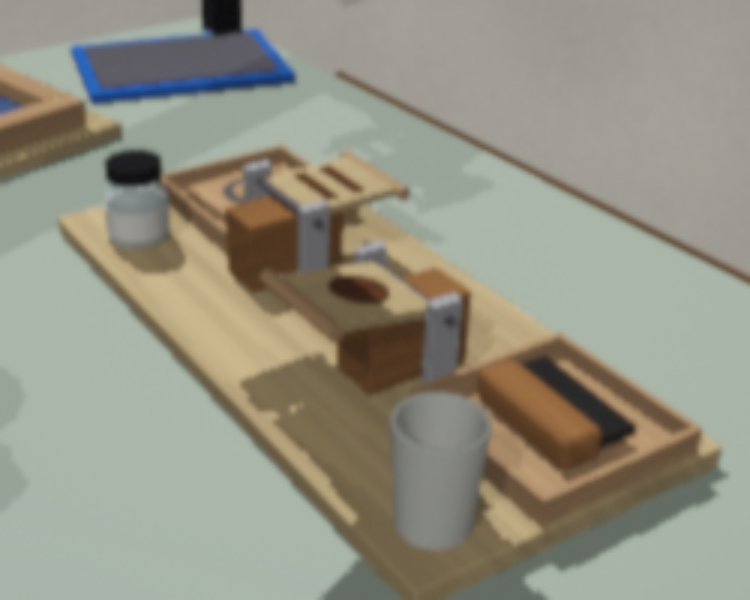

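The left tag lies flat on the far side with its two-bars face up (about (330,180)). The other things have not moved beyond measurement error, and the gripper is clear above.

```bash
python3 -c "
from rig import bot
print(bot.hand_in())"
```

```text
the job is handed in; nothing more can be done
None
```

I pushed the left tag, next to the plaque's tray, over its pivot until it lay flat on the far side with the two-bars face up. In the last picture the other things were where they started, the arm was clear, and I handed the job in; no verdict was shown.

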